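# Change the spacer in a pump stand

## Task

Change the spacer in the pump stand: swing the keeper bar well out of the way, pull the thin worn spacer out of the gap and put it in the shallow metal tray, then take the one of the two spacers standing on the bench that fits the gap snugly and push it upright between the steel cheeks until it is fully home against the back stop. Finally swing the keeper bar fully shut behind it. Leave the spacer that is too thick and all the other things on the bench where they are.

Things in the scene. Friction and masses are not known exactly. Their poses are not given: they have to be found in the camera images.
- stand: Fixed pump stand. Origin on the bench below a home spacer's centre; +x points into the gap (push direction), y across it, z up. Grey base plate, x -120 to +150, y +/-75 mm, 12 mm thick. From front (-x): keeper bar; two steel cheeks (x -10 to +35, out to y +/-54, tops 57 mm above the bench); green pump (flange face at x +35, then up to 87 mm high).
- stand_seat (a point): Point on the base plate's top, 12 mm above the bench, where the centre of a spacer's underside lies when home; axes as the stand's. The back stop (green flange) is 35 mm beyond it. A home spacer sticks out 25 mm in front of the cheeks.
- stand_mouth (a point): Middle of the gap's mouth on the base plate's top, 10 mm in front of stand_seat; axes as the stand's. The gap is 28 mm wide at the mouth and narrows evenly to 18 mm (y -9 to +9 mm) 9 mm further in. A bridge bar roofs its last 25 mm, underside 45 mm above the plate, top 67 mm above the bench, so spacers enter only from the mouth.
- keeper (a joint): Angle (rad) of the dark steel keeper bar (12 x 12 mm, 30 to 42 mm above the bench): 0 = shut, lying along stand +y across the mouth, 4 mm behind a home spacer (blocked by one not home). Opens counter-clockwise seen from above; 1.57 points to stand -x; stop at 2.2. Light friction (0.6 N at the knob) keeps it where it is left.
- keeper_pivot (a point): The keeper's upright pivot axis, at stand x -45, y -60 mm, 30 mm above the bench; axes as the stand's.
- keeper_knob (a point): Top centre of the keeper's upright round steel knob, 16 mm diameter, 100 mm from the pivot near the bar's free end; it rises 38 mm from the bar, its top 80 mm above the bench.
- worn_spacer: Plain steel spacer block 70 long (own x) x 10 thick (own y) x 40 mm high (own z), about 0.21 kg, with a dark disc in the middle of each broad face. Origin at the centre of its underside; both ends alike. The thin worn one; at the start it stands loosely in the gap of the stand, shut in by the keeper, its x along the stand's x.
- new_spacer: Plain steel spacer block 70 long (own x) x 16 thick (own y) x 40 mm high (own z), about 0.34 kg, with a dark disc in the middle of each broad face. Origin at the centre of its underside; both ends alike. The one that fits the 18 mm gap; at the start it stands on the bench on its 70 x 16 mm edge.
- thick_spacer: Plain steel spacer block 70 long (own x) x 24 thick (own y) x 40 mm high (own z), about 0.5 kg, with a dark disc in the middle of each broad face. Origin at the centre of its underside; both ends alike. Too thick for the gap; it stands on the bench and must stay there.
- tray: Fixed shallow aluminium tray, open on top, 110 (own x) x 150 (own y) x 28 mm high, walls and floor about 4 mm thick. Origin at the centre of its underside, z up.
- bearing: Loose steel bearing ring, 62 mm outside, 30 mm bore, 18 mm high, lying flat; origin at the centre of its underside. To be left alone.
- gear: Loose dark steel gear, 86 mm across, 34 mm high with its hub, lying flat; origin at the centre of its underside. To be left alone.
- piston: Loose aluminium piston, 48 mm diameter, 50 mm high, standing; origin at the centre of its underside. To be left alone.
- oil_can: Loose closed can, 56 mm diameter, 85 mm high, standing; origin at the centre of its underside. To be left alone.
- bolt_cup: Loose open steel cup, 72 mm across, 60 mm high; origin at the centre of its underside. To be left alone.
- wrench: Loose wrench, 190 mm long (own x), lying flat. To be left alone.
- screwdriver: Loose screwdriver, 200 mm long (own x), lying flat. To be left alone.
Things that resemble listed ones, but are neither listed nor needed, are in the scene too. What is shaped like the new_spacer but red or turquoise is not meant.

How it is judged:
On the way, in this order (a step that is already met when the one before it is completed fails the run):
1. the keeper bar is swung open (value of joint keeper above 1 rad), for 0.1 s.
2. the worn spacer lies or stands in the tray, let go (x of worn_spacer in the frame of tray between -0.052 and 0.052 m and y of worn_spacer in the frame of tray between -0.072 and 0.072 m and z of worn_spacer in the frame of tray between -0.002 and 0.027 m and linear speed of worn_spacer below 0.02 m/s and contact force between the fingers and worn_spacer below 0.05 N), for 0.2 s.
3. the fitting spacer is fully home in the gap, with the keeper still open (x of new_spacer in the frame of stand_seat between -0.004 and 0.004 m and y of new_spacer in the frame of stand_seat between -0.004 and 0.004 m and z of new_spacer in the frame of stand_seat between -0.003 and 0.004 m and angle between the x axis of new_spacer and the x axis of stand, either way round below 0.08 rad and angle between new_spacer's own z axis and vertical below 0.08 rad and value of joint keeper above 0.5 rad), for 0.2 s.
At the end, for the whole second after the job is handed in: The 16 mm spacer stands upright in the gap on the base plate, within 4 mm of stand_seat along the push and across and 0.08 rad square; keeper below 0.1 rad; the worn spacer in the tray, its origin within the walls and below the rim; both at rest (x of new_spacer in the frame of stand_seat between -0.004 and 0.004 m and y of new_spacer in the frame of stand_seat between -0.004 and 0.004 m and z of new_spacer in the frame of stand_seat between -0.003 and 0.004 m and angle between the x axis of new_spacer and the x axis of stand, either way round below 0.08 rad and angle between new_spacer's own z axis and vertical below 0.08 rad and linear speed of each of new_spacer, worn_spacer below 0.02 m/s and value of joint keeper below 0.1 rad and x of worn_spacer in the frame of tray between -0.052 and 0.052 m and y of worn_spacer in the frame of tray between -0.072 and 0.072 m and z of worn_spacer in the frame of tray between -0.002 and 0.027 m); the robot touches nothing.
It fails at once if the thick spacer is shifted (distance of thick_spacer from where it was at the start of the episode above 0.03 m).
It fails at once if another thing on the bench is shifted by more than 30 mm (distance of any of bearing, gear, piston, oil_can, bolt_cup, wrench, screwdriver from where it was at the start of the episode above 0.03 m).
It also fails if it takes over 72 s, if anything falls off the work surface, if the arm or the gripper's body presses on something with over 40 N, if the wrist force passes 120 N, or if a joint passes its speed limit or range.

## Robot

A 6-joint arm with a two-finger parallel gripper is mounted at the origin on the work surface. World frame = base frame: x ahead of the robot, y to its left, z up, the work surface at z = 0. Lengths are in m, angles in rad, forces in N, time in s.
With the tool pointing down it reaches from about 0.3 to 0.775 m from the base axis. Payload 14.6 kg.
Tool frame: the origin (TCP) lies on the centre line of the jaws, within the pads' length; the fingertips stand 19 mm ahead of it and the grasp point (between the pads) is the TCP; y points along the fingers, x is the direction in which the jaws open and shut, and the axes are right-handed (so a half turn about y gives the same grasp; the last joint's range is limited). The gripper opens to 94 mm and grips with 3 to 60 N. Pads are 16 mm wide; open, the fingers measure 119 mm over their backs; the gripper's body (75 mm by 177 mm) begins 78 mm behind the grasp point.
Start: joints at [-1.337, 0.3, 1.521, -0, 1.321, -0.067], TCP at [0.163, -0.525, 0.224] pointing down, gripper open.
Joint ranges: [-3.03, 3.03], [-0.79, 2.21], [0.23, 2.52], [-1.04, 4.18], [0, 3.07], [-2.55, 2.55]. Speed limits (rad/s): [2.22, 2.22, 2.57, 3.14, 3.14, 3.14].

## Interface

Orientations are given as [roll, pitch, yaw] about the fixed x, y, z axes, in that order (R = Rz(yaw) Ry(pitch) Rx(roll)).
In Python, from station import ctrl, optics gives the robot as it stands.
- The arm moves only by the tool jog_arm, never from a script. Its argument "targets" is a list of rows, each a list of 3 entries, a list of its own where there are three numbers: the finger opening in cm, from 0 to 9.4, then the shift along the tool's x, y, z in cm, then the turn about the tool's y in rad. A call has 1 to 10 rows; each row is the pose to reach, as a shift and turn from the pose commanded when the call began, along the tool's axes at that moment; what a row does not reach only later rows make up. A row lasts 1/10 s, in which the tool goes at most 50 mm and 8.59 degrees, less where a joint would pass 70% of its speed; a pose out of reach is approached as far as the arm can. A call with a gripper value outside its range is refused whole. The fingers move at their own pace and stop on an object; "grip_force" is the grip in N (left out, the last holds). Time passes only in rows, so rows that repeat a pose let the fingers close. It gives the time, the measured TCP pose, the force and the opening at its end, in the units of the state.
- ctrl.get_obs(): the state, without advancing time (a new reading comes with each control period).
- optics.camera(name): name is "scene" or "top"; returns a dict with "img" (400x640x3 uint8, red, green, blue), "range_z" (400x640 float32, m along the optical axis (not along the pixel's ray), 0 where there is no reading), "camera_matrix" (3x3 intrinsics, pixels), "world_to_cam" (4x4, takes a point from world to camera coordinates). Camera axes: x right, y up, looking along -z (the intrinsics and any distortion apply to the point x, -y, -z); pixel columns grow to the right and rows downward; lengths in m; the calibration is good to about 2 mm. A picture is of the moment at which its call begins.
- ctrl.hand_in(): hands the job in, once; it reports no verdict.
The state is a dict: "time_s": time; "qpos": joint angles; "joint_vel": joint speeds; "tau": joint torques, N m; "ee_pos": TCP position; "eef_rot": TCP orientation; "force": force on the tool from outside, world axes, zero at the start; "moment": the same for the moment, N m; "grip_width": finger opening in m.
Only numpy, scipy, OpenCV 4.12 (cv2) and the standard library are available. Lean on these libraries where they do the work, as an engineer would, in place of code of your own. Each camera call takes 0.05 s, during which the arm holds its last target. There are 200 camera calls.

## Working session

There is one attempt and no reset: what is moved stays moved. The work goes in short steps, Python scripts to look and compute and a tool call to move; the robot and the scene stay as the last step left them, time stands still between calls to the robot, and variables do not carry over. Pictures are saved under pics/ and viewed, about 8 in all and at most 12, crops included, and the job is handed in when it is done.

Besides the shell and the picture viewer there is one more tool, called in YAML: its name, and indented under it one key for each argument. jog_arm: Moves the arm, as the interface text tells. Its arguments: {"type":"object","properties":{"targets":{"type":"array","items":{"type":"array"}},"grip_force":{"type":"number"}},"required":["targets"]}

```bash
mkdir -p pics; cat > h.py <<'E'
import numpy as np, cv2
from station import ctrl, optics
def snap(name):
    d=optics.camera(name); np.savez(f'{name}.npz',**{k:np.asarray(v) for k,v in d.items()}); return d
def load(name): return dict(np.load(f'{name}.npz'))
def cloud(d):
    "world point per pixel from range image"
    K=d['camera_matrix']; z=d['range_z']; v,u=np.mgrid[:z.shape[0],:z.shape[1]]
    x=(u-K[0,2])/K[0,0]*z; y=(v-K[1,2])/K[1,1]*z
    P=np.stack([x,-y,-z,np.ones_like(z)],-1)
    return (P@np.linalg.inv(d['world_to_cam']).T)[...,:3]
def ray(d,u,v,h):
    "pixel -> world at height h"
    K=d['camera_matrix']; T=np.linalg.inv(d['world_to_cam'])
    r=T[:3,:3]@np.array([(u-K[0,2])/K[0,0],-(v-K[1,2])/K[1,1],-1]); o=T[:3,3]
    return o+r*(h-o[2])/r[2]
def save(img,p): cv2.imwrite(p,cv2.cvtColor(np.ascontiguousarray(img),cv2.COLOR_RGB2BGR))
E
python3 - <<'E'
from h import *
for n in('top','scene'):
    d=snap(n); save(d['img'],f'pics/{n}0.png'); print(n,d['camera_matrix'],d['world_to_cam'].round(3), (d['range_z']>0).mean())
    print(sorted(d.keys()))
print(ctrl.get_obs())
E
```

```text
top [[480.12330682   0.         321.68869141]
 [  0.         480.12330682 203.57802942]
 [  0.           0.           1.        ]] [[ 0.018 -1.     0.011 -0.   ]
 [ 0.989  0.019  0.149 -0.569]
 [-0.149  0.008  0.989 -1.656]
 [ 0.     0.     0.     1.   ]] 0.996015625
['camera_matrix', 'img', 'range_z', 'world_to_cam']
scene [[395.71355822   0.         322.36737821]
 [  0.         395.71355822 194.5279359 ]
 [  0.           0.           1.        ]] [[ 0.364  0.932 -0.005 -0.206]
 [-0.536  0.214  0.817  0.274]
 [ 0.762 -0.294  0.577 -1.577]
 [ 0.     0.     0.     1.   ]] 0.99371484375
['camera_matrix', 'img', 'range_z', 'world_to_cam']
{'time_s': 0.1, 'qpos': array([-1.33661521e+00,  3.00371336e-01,  1.52150909e+00,  2.60345213e-05,
        1.32068191e+00, -6.65857323e-02]), 'joint_vel': array([-0.00197133, -0.00034481, -0.00357636,  0.0001378 ,  0.00194111,
        0.00070536]), 'tau': array([ 1.89412881e-04, -5.32649124e+01, -3.53285909e+01,  7.09300605e-02,
        2.34717998e-02, -6.74524108e-05]), 'ee_pos': array([ 0.16290149, -0.52510456,  0.22397149]), 'eef_rot': array([-1.57070665e+00,  9.65857146e-04, -1.27003589e+00]), 'force': array([ 0.93734103, -0.46703149, -0.65652533]), 'moment': array([ 0.03150855,  0.00871189, -0.00022157]), 'grip_width': 0.0944350955450997}
```

View pics/top0.png

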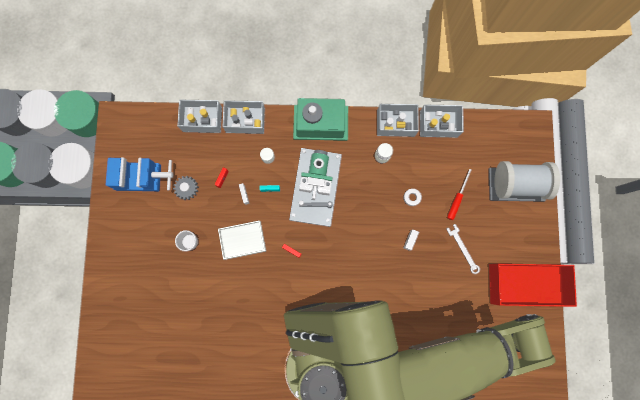

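View pics/scene0.png

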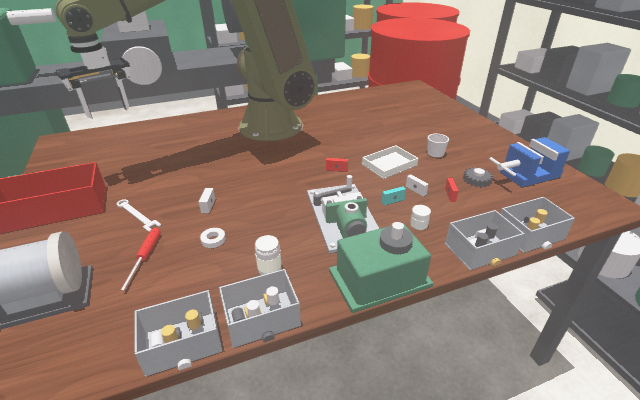

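The top view shows the stand at (316,187), the tray at (242,240) and the cup at (186,241). The grey blocks at (244,193) and (412,240) are the two spacer candidates. The red blocks at (221,177) and (291,250) and the turquoise one at (269,188) are decoys. Next I'll measure the thickness of both grey blocks and confirm them in a crop.

```bash
cat >> h.py <<'E'
def rect(P,m):
    (c,s,a)=cv2.minAreaRect((P[m][:,:2]*1000).astype(np.float32)); return np.round(c,1),np.round(s,1),round(a,1),int(m.sum())
def box(d,u0,u1,v0,v1):
    m=np.zeros(d['range_z'].shape,bool); m[v0:v1,u0:u1]=1; return m
E
python3 - <<'E'
from h import *
d=load('top'); P=cloud(d); z=P[...,2]
print('bench z',np.median(z[255:275,320:400]))
for n,b in dict(A=(230,260,178,210),B=(398,428,225,255)).items():
    m=box(d,*b); print(n,'top',rect(P,m&(z>.034)&(z<.05)), z[m].max())
s=load('scene');Q=cloud(s);zq=Q[...,2]
for n,b in dict(A=(403,432,172,198),B=(195,220,185,215)).items():
    m=box(s,*b); print(n,'scene',rect(Q,m&(zq>.036)&(zq<.05)), zq[m].max())
m=box(d,215,270,218,262)&(z>.022)&(z<.04);print('tray',rect(P,m))
m=box(d,285,345,145,230)
print('plate',rect(P,m&(z>.007)&(z<.018)))
mk=m&(z>.030); mk[:190]=0; print('keeper',rect(P,mk),z[mk].max()); k=m&(z>.06);k[:195]=0; print('knob',P[k].mean(0) if k.any() else None,k.sum())
def up(im,f): return cv2.resize(im,None,fx=f,fy=f,interpolation=cv2.INTER_CUBIC)
a=up(d['img'][145:229,285:345],6); b=up(np.vstack([d['img'][178:210,230:262],d['img'][224:256,396:428]]),7)
H=600; c=np.zeros((H,a.shape[1]+b.shape[1],3),np.uint8); c[:a.shape[0],:a.shape[1]]=a; c[:b.shape[0],a.shape[1]:]=b
save(c,'pics/crop.png')
E
```

```text
bench z -0.00018911318906089658
A top (array([600.1, 272.8]), array([73.5, 64.5]), 84.4, 86) 1.7221125653748934
B top (array([ 448.3, -306.7]), array([23.6, 69. ]), 66.8, 127) 1.7221125653748934
A scene (array([602.5, 267.3]), array([83. , 70.6]), 86.1, 102) 0.6854977790311634
B scene (array([ 450.6, -308.6]), array([25.3, 72.5]), 67.6, 137) 0.6854977790311634
tray (array([438.8, 291.8]), array([110.6, 149.9]), 12.5, 168)
plate (array([635.7,  37.7]), array([309.8, 215.6]), 0.6, 1641)
keeper (array([472.7,  46.8]), array([114.6, 301.8]), 80.7, 223) 1.7221125653748934
knob [0.50130363 0.06630815 0.50457019] 27
```

View pics/crop.png

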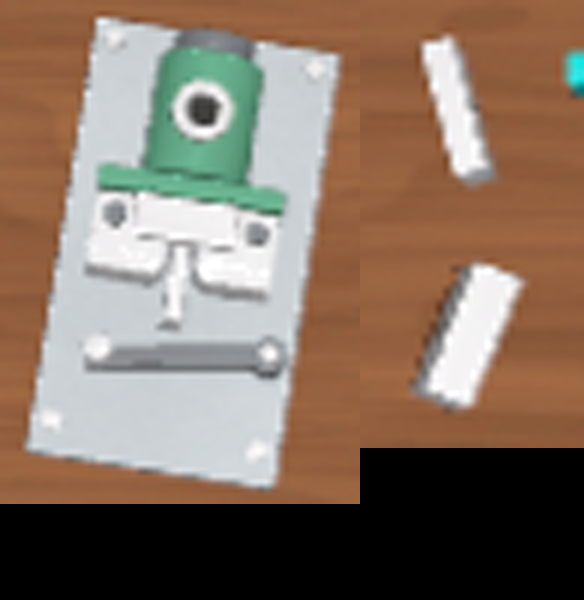

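In the crop, A (top 244,193, crop ~456,110) is the narrow grey block with about a 16 mm top. B (412,240) is clearly wider and measures 23.6 to 25 mm, so B is the thick spacer. The keeper knob is at the left end of the bar (crop 97,348) and the pivot at the right (268,355). Next come clean fits of the stand, knob and A.

```bash
python3 - <<'E'
from h import *
D={n:load(n) for n in('top','scene')}
for n,d in D.items():
    P=cloud(d); z=P[...,2]; r=(z>-.05)&(z<.3)
    def near(c,w,lo,hi): return r&(np.hypot(P[...,0]-c[0],P[...,1]-c[1])<w)&(z>lo)&(z<hi)
    hsv=cv2.cvtColor(d['img'],cv2.COLOR_RGB2HSV); grey=hsv[...,1]<60
    print(n,'plate',rect(P,near((.61,.038),.2,.008,.016)&grey))
    m=near((.600,.267),.045,.034,.046)&grey; print(' A',rect(P,m))
    m=near((.45,-.308),.06,.034,.046)&grey; print(' B',rect(P,m))
    m=near((.439,.292),.12,.022,.034)&grey; print(' tray',rect(P,m))
    m=near((.55,.04),.1,.07,.085)&grey; print(' knob',(P[m]*1000).round()[:30].tolist())
    m=near((.535,.04),.1,.025,.048)&grey; print(' bar',rect(P,m), (P[m].mean(0)*1000).round(1))
    hsvg=(hsv[...,0]>55)&(hsv[...,0]<95)&(hsv[...,1]>60)
    m=near((.65,.02),.1,.06,.1)&hsvg; print(' pump',rect(P,m))
    m=near((.62,.03),.07,.048,.062)&grey; print(' cheeks',rect(P,m))
E
```

```text
top plate (array([643.2,  84.8]), array([251.6, 270.3]), 82.6, 1225)
 A (array([600.1, 289.7]), array([64.6, 16.4]), 18.6, 75)
 B (array([ 448.6, -306.8]), array([23.6, 68.5]), 66.8, 120)
 tray (array([438.8, 291.8]), array([110.6, 149.9]), 12.5, 158)
 knob [[648.0, 53.0, 71.0], [647.0, 42.0, 77.0], [648.0, 39.0, 72.0], [647.0, 35.0, 75.0], [643.0, 46.0, 76.0], [644.0, 28.0, 71.0], [645.0, 25.0, 71.0], [640.0, 53.0, 73.0], [640.0, 46.0, 72.0], [641.0, 21.0, 73.0], [641.0, 18.0, 70.0], [641.0, 7.0, 71.0], [637.0, 42.0, 71.0], [637.0, 11.0, 73.0], [638.0, -3.0, 70.0], [633.0, 28.0, 75.0], [634.0, 21.0, 72.0], [631.0, 21.0, 70.0], [630.0, 17.0, 74.0], [627.0, 7.0, 71.0], [571.0, 86.0, 83.0], [570.0, 82.0, 84.0], [568.0, 86.0, 79.0], [567.0, 79.0, 81.0], [564.0, 89.0, 77.0], [564.0, 82.0, 83.0], [564.0, 79.0, 79.0], [560.0, 85.0, 82.0], [560.0, 82.0, 83.0], [561.0, 78.0, 80.0]]
 bar (array([576.5,  38.1]), array([131.1, 110.3]), 81.0, 136) [580.1  25.6  40. ]
 pump (array([700.6,  26.9]), array([107.8,  88.1]), 82.6, 355)
 cheeks (array([620.9,  36.8]), array([109.1, 116.5]), 86.9, 268)

[... 318 characters left out ...]
1.0], [563.0, 90.0, 79.0], [562.0, 78.0, 77.0], [568.0, 78.0, 81.0], [567.0, 82.0, 80.0], [568.0, 84.0, 80.0], [569.0, 87.0, 80.0], [568.0, 75.0, 79.0], [568.0, 78.0, 78.0], [571.0, 80.0, 79.0], [575.0, 81.0, 81.0], [571.0, 86.0, 78.0], [565.0, 77.0, 73.0], [573.0, 76.0, 78.0], [574.0, 78.0, 78.0], [574.0, 82.0, 77.0], [574.0, 85.0, 76.0], [567.0, 76.0, 71.0], [568.0, 79.0, 71.0], [577.0, 77.0, 77.0], [572.0, 83.0, 73.0], [576.0, 84.0, 74.0], [573.0, 79.0, 71.0], [574.0, 82.0, 70.0]]
 bar (array([584.6,  29.7]), array([ 46.8, 116.3]), 1.4, 223) [573.6  21.4  38.6]
 pump (array([702.3,  23.9]), array([107.2,  88.9]), 82.7, 328)
 cheeks (array([624.4,  32.7]), array([113.1, 114.6]), 87.0, 227)
```

```bash
python3 - <<'E'
from h import *
d=load('top')
R=lambda u,v,h:ray(d,285+(u+.5)/6-.5,145+(v+.5)/6-.5,h)[:2]*1000
c=[R(*p,.012) for p in((97,17),(341,55),(272,488),(28,450))]; c=np.array(c)
print('corners',c.round(1)); 
ax=((c[0]-c[3])+(c[1]-c[2]))/2; yaw=np.arctan2(ax[1],ax[0]); print('len',np.hypot(*ax),np.hypot(*((c[0]-c[1]))),'yaw',yaw, 'centre',c.mean(0))
e=np.array([np.cos(yaw),np.sin(yaw)]); n=np.array([-e[1],e[0]]); o=c.mean(0)-15*e; print('seat from plate',o)
L=lambda p:((p-o)@e,(p-o)@n)
for nm,p in dict(worn_end=R(172,328-4,.052),worn_mid=R(177,275,.052),knob=R(97,348,.08),pivot=R(268,355,.042),flL=R(100,165,.087),cheekL=R(85,265,.057),cheekR=R(268,296,.057),washer=R(203,108,.087)).items(): print(nm,p.round(1),np.round(L(p),1))
for n_,cc in(('top',(.6,.278)),('scene',(.6,.278))):
    q=load(n_);P=cloud(q);z=P[...,2];hsv=cv2.cvtColor(q['img'],cv2.COLOR_RGB2HSV)
    m=((hsv[...,1]<45)&(hsv[...,2]>120)&(np.hypot(P[...,0]-cc[0],P[...,1]-cc[1])<.05)&(z>.032)&(z<.05)).astype(np.uint8)
    k,lab,st,_=cv2.connectedComponentsWithStats(m); i=1+st[1:,4].argmax(); print('A',n_,rect(P,lab==i),st[i])
# colour contour of A's top face in the top view
g=cv2.cvtColor(d['img'],cv2.COLOR_RGB2HSV); m=((g[...,1]<60)&(g[...,2]>200)).astype(np.uint8); m[:178]=0;m[210:]=0;m[:,:230]=0;m[:,262:]=0
ys,xs=np.nonzero(m); pts=np.array([ray(d,x,y,.04)[:2]*1000 for x,y in zip(xs,ys)],np.float32); print('A colour',cv2.minAreaRect(pts),pts.mean(0))
E
```

```text
corners [[780.4  90.3]
 [759.6 -59.1]
 [493.5 -21. ]
 [513.5 125. ]]
len 268.9373173593059 150.8022629196733 yaw -0.13586202238352438 centre [636.75762965  33.8146029 ]
seat from plate [621.8958555  35.8462695]
worn_end [584.9  40.3] [-37.2  -0.6]
worn_mid [614.2  37.9] [-7.9  1. ]
knob [565.6  82.9] [-62.2  39. ]
pivot [569.1 -16.6] [-45.2 -59.1]
flL [671.8  83.5] [43. 54.]
cheekL [618.2  92. ] [-11.3  55.1]
cheekR [601.9 -15.7] [-12.9 -53.8]
washer [706.8  24.5] [85.7  0.2]
A top (array([603.4, 290.8]), array([71.6, 16.4]), 18.6, 88) [239 183   9  20  88]
A scene (array([603.2, 289. ]), array([72.4, 21.7]), 14.9, 115) [407 175  21  13 115]
A colour ((603.1596069335938, 291.1070251464844), (69.10610961914062, 14.512754440307617), 17.301136016845703) [603.00146 290.9436 ]
```

```bash
cat >> h.py <<'E'
S=np.array([.6205,.0358]); YS=-.136; e=np.array([np.cos(YS),np.sin(YS)]); n=np.array([-e[1],e[0]])
st=lambda x,y: S+x/1000*e+y/1000*n
piv=st(-45,-60)
knob=lambda th: piv+.1*np.array([np.cos(YS+np.pi/2+th),np.sin(YS+np.pi/2+th)])
def jog(*poses):
    "print rows from the present pose: (x,y,z,yaw)"
    o=ctrl.get_obs(); p=o['ee_pos']; y0=o['eef_rot'][2]; print('t',round(o['time_s'],2),'p',p.round(4),'rpy',o['eef_rot'].round(3),'F',o['force'].round(1),'w',round(o['grip_width'],4),'q',o['qpos'].round(2))
    for x,y,z,yw in poses:
        dx,dy=x-p[0],y-p[1]; c,s=np.cos(y0),np.sin(y0)
        print(np.round([100*(c*dx+s*dy),100*(p[2]-z),100*(-s*dx+c*dy)],2).tolist(), round(-(yw-y0),3))
E
python3 - <<'E'
from h import *
print(piv,knob(.17),knob(2.0)); jog((*knob(.17),.2,.034))
E
```

```text
[ 0.56778065 -0.01754482] [0.56438131 0.08239738] [ 0.47204836 -0.04644689]
t 0.1 p [ 0.1629 -0.5251  0.224 ] rpy [-1.571e+00  1.000e-03 -1.270e+00] F [ 0.9 -0.5 -0.7] w 0.0944 q [-1.34  0.3   1.52  0.    1.32 -0.07]
[-46.13, 2.4, 56.34] -1.304
```

jog_arm:
  targets:
    - [4.0, [-46.1, 2.4, 56.3], -1.3]
    - [4.0, [-46.1, 2.4, 56.3], -1.3]
    - [4.0, [-46.1, 2.4, 56.3], -1.3]
    - [4.0, [-46.1, 2.4, 56.3], -1.3]
    - [4.0, [-46.1, 2.4, 56.3], -1.3]
    - [4.0, [-46.1, 2.4, 56.3], -1.3]
    - [4.0, [-46.1, 2.4, 56.3], -1.3]
    - [4.0, [-46.1, 2.4, 56.3], -1.3]
    - [4.0, [-46.1, 2.4, 56.3], -1.3]
    - [4.0, [-46.1, 2.4, 56.3], -1.3]
  grip_force: 20

```text
time_s: 1.1
ee_pos: [0.4391, -0.1063, 0.2079]
eef_rot: [-1.571, -0.0, 0.034]
force: [0.4, -0.8, 0.1]
grip_width: 0.04
```

```bash
python3 - <<'E'
from h import *
jog((*knob(.17),.2,.034),(*knob(.17),.082,.034))
E
```

```text
t 1.1 p [ 0.4391 -0.1063  0.2079] rpy [-1.571 -0.     0.034] F [ 0.4 -0.8  0.1] w 0.04 q [-0.32  0.1   1.81 -0.    1.24 -0.35]
[13.16, 0.79, 18.44] -0.0
[13.16, 12.59, 18.44] -0.0
```

jog_arm:
  targets:
    - [4.0, [13.2, 0.8, 18.4], 0]
    - [4.0, [13.2, 0.8, 18.4], 0]
    - [4.0, [13.2, 0.8, 18.4], 0]
    - [4.0, [13.2, 0.8, 18.4], 0]
    - [4.0, [13.2, 0.8, 18.4], 0]
    - [4.0, [13.2, 0.8, 18.4], 0]
    - [4.0, [13.2, 0.8, 18.4], 0]

```text
time_s: 1.8
ee_pos: [0.5645, 0.0796, 0.1993]
eef_rot: [-1.571, 0.001, 0.031]
force: [0.8, -0.3, -0.6]
grip_width: 0.0401
```

```bash
python3 - <<'E'
from h import *
jog((*knob(.17),.2,.034),(*knob(.17),.08,.034))
d=snap('top'); s=snap('scene')
f=lambda im:cv2.resize(im,None,fx=4,fy=4,interpolation=cv2.INTER_CUBIC)
save(np.hstack([f(d['img'][135:235,275:365]),f(s['img'][150:250,295:385])]),'pics/c2.png')
E
```

```text
t 1.8 p [0.5645 0.0796 0.1993] rpy [-1.571e+00  1.000e-03  3.100e-02] F [ 0.8 -0.3 -0.6] w 0.0401 q [ 0.08  0.37  1.49 -0.    1.28  0.05]
[-0.0, -0.07, 0.28] -0.003
[-0.0, 11.93, 0.28] -0.003
```

View pics/c2.png

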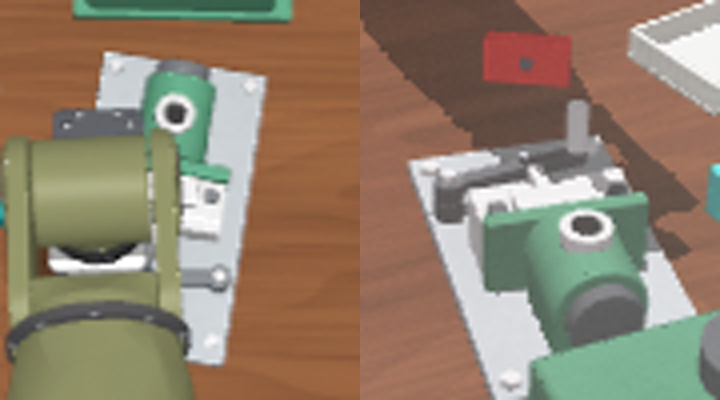

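The knob stands free (scene crop ~577,125), and the gripper is above it and out of the crop. I'll descend around the knob now.

jog_arm:
  targets:
    - [4.0, [0, 4, 0.3], 0]
    - [4.0, [0, 8, 0.3], 0]
    - [4.0, [0, 12.0, 0.3], 0]
    - [2.6, [0, 12.0, 0.3], 0]
    - [2.6, [0, 12.0, 0.3], 0]

```text
time_s: 2.4
ee_pos: [0.565, 0.0818, 0.0812]
eef_rot: [-1.571, -0.0, 0.029]
force: [-0.4, 0.6, 0.9]
grip_width: 0.0279
```

```bash
python3 - <<'E'
from h import *
jog(*[(*knob(t),.08,t-.136) for t in np.arange(.17,2.05,.15)])
E
```

```text
t 2.4 p [0.565  0.0818 0.0812] rpy [-1.571 -0.     0.029] F [-0.4  0.6  0.9] w 0.0279 q [ 0.08  0.5   1.6  -0.    1.04  0.05]
[-0.06, 0.12, 0.06] -0.005
[-1.55, 0.12, -0.06] -0.155
[-3.01, 0.12, -0.4] -0.305
[-4.4, 0.12, -0.96] -0.455
[-5.69, 0.12, -1.71] -0.605
[-6.86, 0.12, -2.66] -0.755
[-7.87, 0.12, -3.76] -0.905
[-8.71, 0.12, -5.01] -1.055
[-9.35, 0.12, -6.36] -1.205
[-9.77, 0.12, -7.8] -1.355
[-9.99, 0.12, -9.28] -1.505
[-9.97, 0.12, -10.78] -1.655
[-9.73, 0.12, -12.26] -1.805
```

jog_arm:
  targets:
    - [2.6, [-0.8, 0.1, 0], -0.075]
    - [2.6, [-1.55, 0.1, -0.05], -0.15]
    - [2.6, [-2.3, 0.1, -0.2], -0.23]
    - [2.6, [-3.0, 0.1, -0.4], -0.3]
    - [2.6, [-3.7, 0.1, -0.65], -0.38]
    - [2.6, [-4.4, 0.1, -0.95], -0.45]
    - [2.6, [-5.1, 0.1, -1.3], -0.53]
    - [2.6, [-5.7, 0.1, -1.7], -0.6]
    - [2.6, [-6.3, 0.1, -2.2], -0.68]
    - [2.6, [-6.9, 0.1, -2.65], -0.75]

```text
time_s: 3.4
ee_pos: [0.4978, 0.0535, 0.082]
eef_rot: [-1.574, -0.004, 0.783]
force: [0.1, 0.5, -0.2]
grip_width: 0.0262
```

```bash
python3 - <<'E'
from h import *
jog(*[(*knob(t),.08,t-.136) for t in np.arange(.95,2.1,.125)])
E
```

```text
t 3.4 p [0.4978 0.0535 0.082 ] rpy [-1.574 -0.004  0.783] F [ 0.1  0.5 -0.2] w 0.0262 q [ 0.03  0.36  1.8   0.    0.97 -0.75]
[-0.37, 0.2, 0.02] -0.031
[-1.61, 0.2, -0.09] -0.156
[-2.83, 0.2, -0.37] -0.281
[-4.01, 0.2, -0.79] -0.406
[-5.12, 0.2, -1.35] -0.531
[-6.16, 0.2, -2.05] -0.656
[-7.1, 0.2, -2.87] -0.781
[-7.93, 0.2, -3.81] -0.906
[-8.63, 0.2, -4.84] -1.031
[-9.21, 0.2, -5.94] -1.156
```

jog_arm:
  targets:
    - [2.6, [-1.0, 0.2, -0.05], -0.095]
    - [2.6, [-2.2, 0.2, -0.2], -0.22]
    - [2.6, [-3.4, 0.2, -0.6], -0.34]
    - [2.6, [-4.6, 0.2, -1.05], -0.47]
    - [2.6, [-5.65, 0.2, -1.7], -0.59]
    - [2.6, [-6.6, 0.2, -2.45], -0.72]
    - [2.6, [-7.5, 0.2, -3.3], -0.84]
    - [2.6, [-8.3, 0.2, -4.3], -0.97]
    - [2.6, [-8.9, 0.2, -5.4], -1.09]
    - [4.5, [-8.9, 0.2, -5.4], -1.09]

```text
time_s: 4.4
ee_pos: [0.4727, -0.0484, 0.0796]
eef_rot: [-1.575, 0.002, 1.87]
force: [0.4, -0.2, 0.3]
grip_width: 0.0308
```

jog_arm:
  targets:
    - [4.5, [0, -4, 0], 0]
    - [4.5, [0, -8, 0], 0]
    - [4.5, [0, -8, 0], 0]

```text
time_s: 4.7
ee_pos: [0.4736, -0.0471, 0.1633]
eef_rot: [-1.58, 0.005, 1.866]
force: [-0.0, 0.1, 0.5]
grip_width: 0.0448
```

```bash
python3 - <<'E'
from h import *
jog((*st(-25,0),.15,1.435),(*st(-25,0),.037,1.435))
s=snap('scene'); P=cloud(s); z=P[...,2]; m=(z>.07)&(z<.085)&(np.hypot(P[...,0]-.48,P[...,1]+.03)<.07)
q=np.median(P[m],0); print(q,m.sum(), np.arctan2(*(q[:2]-piv)[::-1])-YS-np.pi/2)
save(cv2.resize(s['img'][130:250,260:400],None,fx=5,fy=5,interpolation=cv2.INTER_CUBIC),'pics/c3.png')
E
```

```text
t 4.7 p [ 0.4736 -0.0471  0.1633] rpy [-1.58   0.005  1.866] F [-0.   0.1  0.5] w 0.0448 q [-0.18  0.19  1.8   0.    1.13 -2.04]
[4.7, 1.33, -14.19] 0.431
[4.7, 12.63, -14.19] 0.431
[ 0.4768675  -0.04555517  0.07775816] 26 -4.277517658140869
```

View pics/c3.png

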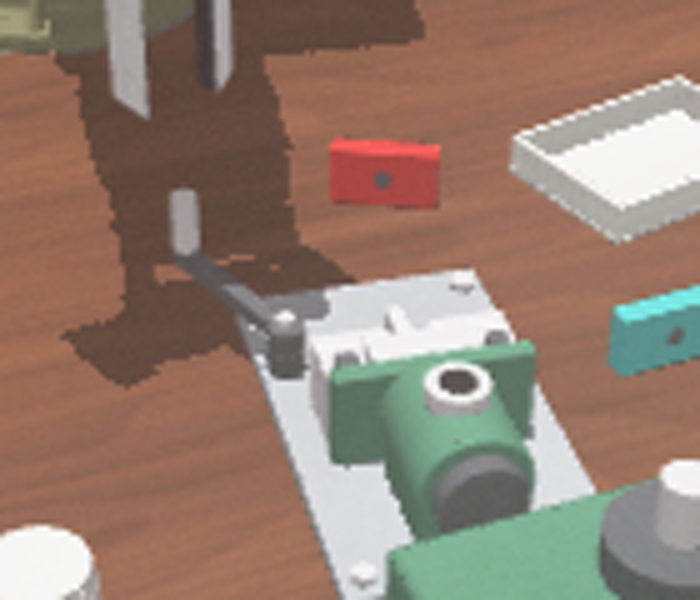

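The keeper bar is open, pointing toward the robot with the knob at crop (184,225), at 2.0 rad. The worn spacer's end protrudes at crop (398,320). I'll go above it next.

jog_arm:
  targets:
    - [3.6, [2.3, 1.3, -5], 0.15]
    - [3.6, [4.7, 1.3, -10], 0.3]
    - [3.6, [4.7, 1.3, -14.2], 0.43]
    - [3.6, [4.7, 1.3, -14.2], 0.43]
    - [3.6, [4.7, 1.3, -14.2], 0.43]
    - [3.6, [4.7, 1.3, -14.2], 0.43]

```text
time_s: 5.35
ee_pos: [0.5922, 0.0394, 0.1438]
eef_rot: [-1.57, 0.0, 1.44]
force: [-0.7, -0.6, 1.0]
grip_width: 0.0361
```

```bash
python3 - <<'E'
from h import *
jog((*st(-25,0),.15,1.435),(*st(-25,0),.038,1.435))
s=snap('scene'); 
save(cv2.resize(s['img'][130:250,280:400],None,fx=5,fy=5,interpolation=cv2.INTER_CUBIC),'pics/c4.png')
E
```

```text
t 5.35 p [0.5922 0.0394 0.1438] rpy [-1.57  0.    1.44] F [-0.7 -0.6  1. ] w 0.0361 q [ 0.    0.47  1.48 -0.    1.19 -1.43]
[0.02, -0.62, -0.35] 0.005
[0.02, 10.58, -0.35] 0.005
```

View pics/c4.png

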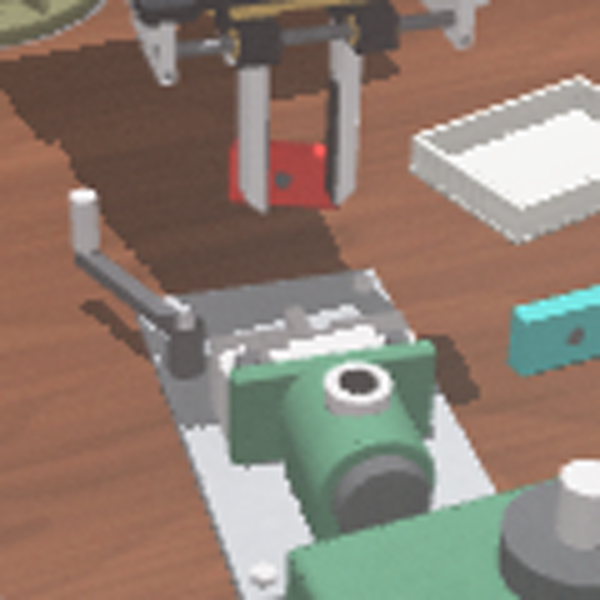

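The fingers (crop 255 and 345) straddle the spacer end at (297,320), with the keeper well clear on the left. I'll descend and grip.

jog_arm:
  targets:
    - [3.6, [0, 4, -0.25], 0]
    - [3.6, [0, 8, -0.25], 0]
    - [3.6, [0, 10.5, -0.25], 0]
    - [3.6, [0, 10.5, -0.25], 0]
    - [0.5, [0, 10.5, -0.25], 0]
    - [0.5, [0, 10.5, -0.25], 0]
    - [0.5, [0, 10.5, -0.25], 0]
    - [0.5, [0, 10.5, -0.25], 0]
    - [0.5, [0, 10.5, -0.25], 0]
  grip_force: 30

```text
time_s: 6.3
ee_pos: [0.5962, 0.0394, 0.0403]
eef_rot: [-1.573, -0.0, 1.44]
force: [-2.4, 0.2, 7.1]
grip_width: 0.0097
```

jog_arm:
  targets:
    - [0.5, [0, 0, 1], 0]
    - [0.5, [0, 0, 3], 0]
    - [0.5, [0, 0, 5], 0]
    - [0.5, [0, 0, 6.5], 0]
    - [0.5, [0, -4, 6.5], 0]
    - [0.5, [0, -8, 6.5], 0]
    - [0.5, [0, -8, 6.5], 0]
    - [0.5, [0, -8, 6.5], 0]

```text
time_s: 7.1
ee_pos: [0.5312, 0.0479, 0.1194]
eef_rot: [-1.572, -0.0, 1.44]
force: [-0.6, -0.7, -2.9]
grip_width: 0.0101
```

```bash
python3 - <<'E'
from h import *
tx=.2182; t=np.array([.4393,.2915]); g=t-.025*np.array([np.cos(tx),np.sin(tx)])
jog((*g,.12,1.571+tx),(*g,.034,1.571+tx))
E
```

```text
t 7.1 p [0.5312 0.0479 0.1194] rpy [-1.572 -0.     1.44 ] F [-0.6 -0.7 -2.9] w 0.0101 q [ 0.02  0.37  1.68 -0.    1.08 -1.42]
[22.1, -0.06, 14.64] -0.349
[22.1, 8.54, 14.64] -0.349
```

jog_arm:
  targets:
    - [0.5, [4, -0.5, 2.5], -0.1]
    - [0.5, [8, -0.5, 5], -0.2]
    - [0.5, [12, -0.5, 8], -0.3]
    - [0.5, [16, -0.5, 11], -0.35]
    - [0.5, [20, -0.5, 13.5], -0.35]
    - [0.5, [22.1, -0.5, 14.6], -0.35]
    - [0.5, [22.1, -0.5, 14.6], -0.35]
    - [0.5, [22.1, 3.5, 14.6], -0.35]
    - [0.5, [22.1, 3.5, 14.6], -0.35]
    - [0.5, [22.1, 3.5, 14.6], -0.35]

```text
time_s: 8.1
ee_pos: [0.415, 0.2852, 0.0835]
eef_rot: [-1.568, 0.001, 1.789]
force: [0.7, -0.1, -0.8]
grip_width: 0.0098
```

```bash
python3 - <<'E'
from h import *
tx=.2182; t=np.array([.4393,.2915]); g=t-.025*np.array([np.cos(tx),np.sin(tx)])
jog((*g,.0325,1.571+tx))
E
```

```text
t 8.1 p [0.415  0.2852 0.0835] rpy [-1.568e+00  1.000e-03  1.789e+00] F [ 0.7 -0.1 -0.8] w 0.0098 q [ 0.53  0.37  1.79 -0.    0.99 -1.26]
[0.09, 5.1, -0.01] -0.0
```

jog_arm:
  targets:
    - [0.5, [0, 2.5, 0], 0]
    - [0.5, [0, 4, 0], 0]
    - [0.5, [0, 4.6, 0], 0]
    - [0.5, [0, 4.9, 0], 0]
    - [0.5, [0, 5.05, 0], 0]
    - [0.5, [0, 5.05, 0], 0]

```text
time_s: 8.7
ee_pos: [0.4156, 0.2862, 0.0342]
eef_rot: [-1.572, -0.0, 1.79]
force: [0.1, 0.4, -1.1]
grip_width: 0.0097
```

jog_arm:
  targets:
    - [3.5, [0, 0, 0], 0]
    - [3.5, [0, 0, 0], 0]
    - [3.5, [0, 0, 0], 0]
    - [3.5, [0, -4, 0], 0]
    - [3.5, [0, -9, 0], 0]
    - [3.5, [0, -9, 0], 0]
    - [3.5, [0, -9, 0], 0]

```text
time_s: 9.4
ee_pos: [0.4155, 0.2862, 0.1242]
eef_rot: [-1.573, -0.001, 1.79]
force: [0.1, -0.5, 0.5]
grip_width: 0.0348
```

```bash
python3 - <<'E'
from h import *
a=.305; A=np.array([.603,.2905]); u=np.array([np.cos(a),np.sin(a)]); g=A-.025*u
jog((*g,.13,1.571+a),(*g,.027,1.571+a))
s=snap('scene'); 
save(cv2.resize(s['img'][130:220,340:460],None,fx=5,fy=5,interpolation=cv2.INTER_CUBIC),'pics/c5.png')
E
```

```text
t 9.4 p [0.4155 0.2862 0.1242] rpy [-1.573e+00 -1.000e-03  1.790e+00] F [ 0.1 -0.5  0.5] w 0.0348 q [ 0.53  0.31  1.76 -0.    1.07 -1.26]
[-3.88, -0.58, -15.9] -0.086
[-3.88, 9.72, -15.9] -0.086
```

View pics/c5.png

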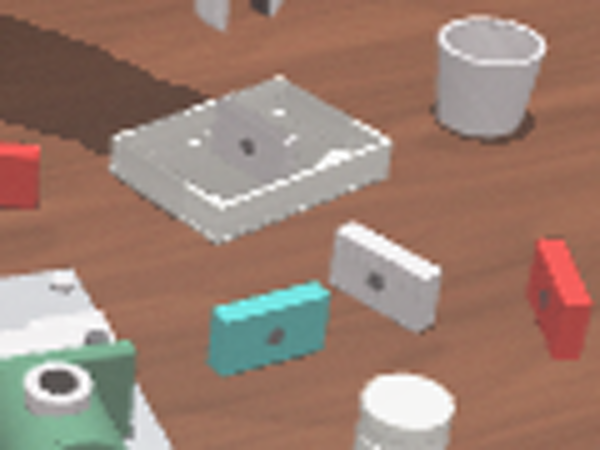

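The worn spacer stands in the tray (crop 248,145). The new spacer is the grey block at crop (385,275); the turquoise (270,330) and red (560,300) decoys are well away from its near end. I'll go above that near end.

jog_arm:
  targets:
    - [3.6, [-1, -0.6, -4], -0.09]
    - [3.6, [-2, -0.6, -8], -0.09]
    - [3.6, [-3, -0.6, -12], -0.09]
    - [3.6, [-3.9, -0.6, -15.9], -0.09]
    - [3.6, [-3.9, -0.6, -15.9], -0.09]
    - [3.6, [-3.9, -0.6, -15.9], -0.09]
    - [3.6, [-3.9, 4, -15.9], -0.09]
    - [3.6, [-3.9, 4, -15.9], -0.09]
    - [3.6, [-3.9, 4, -15.9], -0.09]

```text
time_s: 10.35
ee_pos: [0.5779, 0.2827, 0.0835]
eef_rot: [-1.569, 0.0, 1.881]
force: [-0.0, -0.2, 0.6]
grip_width: 0.0358
```

```bash
python3 - <<'E'
from h import *
a=.305; A=np.array([.603,.2905]); u=np.array([np.cos(a),np.sin(a)]); g=A-.025*u
jog((*g,.028,1.571+a))
s=snap('scene'); 
save(cv2.resize(s['img'][130:220,360:460],None,fx=5,fy=5,interpolation=cv2.INTER_CUBIC),'pics/c6.png')
E
```

```text
t 10.35 p [0.5779 0.2827 0.0835] rpy [-1.569  0.     1.881] F [-0.  -0.2  0.6] w 0.0358 q [ 0.4   0.64  1.36  0.    1.14 -1.48]
[-0.01, 5.55, -0.13] 0.005
```

View pics/c6.png

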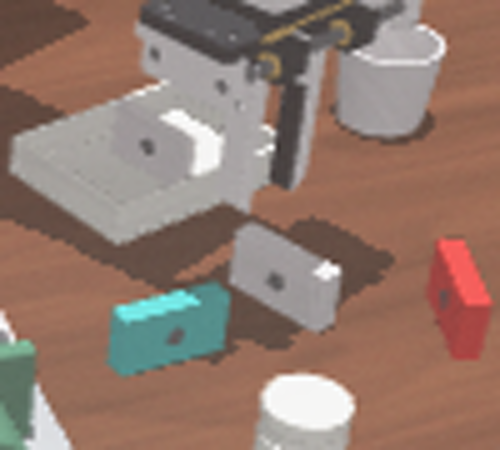

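The finger tips at crop (240,210) and (290,185) straddle the near end of the new spacer. I'll descend, grip and lift.

jog_arm:
  targets:
    - [3.6, [0, 3, -0.1], 0]
    - [3.6, [0, 5.5, -0.1], 0]
    - [3.6, [0, 5.5, -0.1], 0]
    - [0.8, [0, 5.5, -0.1], 0]
    - [0.8, [0, 5.5, -0.1], 0]
    - [0.8, [0, 5.5, -0.1], 0]
    - [0.8, [0, 5.5, -0.1], 0]
    - [0.8, [0, 5.5, -0.1], 0]
  grip_force: 50

```text
time_s: 11.2
ee_pos: [0.5806, 0.2833, 0.0304]
eef_rot: [-1.573, -0.0, 1.88]
force: [-2.1, -0.7, 8.4]
grip_width: 0.016
```

jog_arm:
  targets:
    - [0.8, [0, -2, 0], 0]
    - [0.8, [0, -6, 0], 0]
    - [0.8, [0, -10, 0], 0]
    - [0.8, [0, -10, 0], 0]
    - [0.8, [0, -10, 0], 0]

```text
time_s: 11.7
ee_pos: [0.5798, 0.2828, 0.1288]
eef_rot: [-1.572, -0.0, 1.88]
force: [-0.4, -0.2, -4.7]
grip_width: 0.0156
```

```bash
python3 - <<'E'
from h import *
jog((*st(-80,0),.12,1.435),(*st(-80,0),.042,1.435))
E
```

```text
t 11.7 p [0.5798 0.2828 0.1288] rpy [-1.572 -0.     1.88 ] F [-0.4 -0.2 -4.7] w 0.0156 q [ 0.4   0.59  1.33  0.    1.22 -1.48]
[-21.33, 0.88, 10.86] 0.445
[-21.33, 8.68, 10.86] 0.445
```

jog_arm:
  targets:
    - [0.8, [-4, -0.5, 2], 0.1]
    - [0.8, [-8, -0.5, 4], 0.2]
    - [0.8, [-12, -0.5, 6.1], 0.3]
    - [0.8, [-16, -0.5, 8.1], 0.4]
    - [0.8, [-20, -0.5, 10.2], 0.44]
    - [0.8, [-21.3, -0.5, 10.9], 0.445]
    - [0.8, [-21.3, -0.5, 10.9], 0.445]
    - [0.8, [-21.3, 4, 10.9], 0.445]
    - [0.8, [-21.3, 4, 10.9], 0.445]
    - [0.8, [-21.3, 4, 10.9], 0.445]

```text
time_s: 12.7
ee_pos: [0.5405, 0.0478, 0.0881]
eef_rot: [-1.568, 0.0, 1.436]
force: [-0.8, -1.0, -3.5]
grip_width: 0.0155
```

```bash
python3 - <<'E'
from h import *
jog((*st(-80,0),.044,1.435))
s=snap('scene'); 
save(cv2.resize(s['img'][120:220,290:390],None,fx=6,fy=6,interpolation=cv2.INTER_CUBIC),'pics/c7.png')
P=cloud(s);z=P[...,2];m=(z>.07)&(z<.12)&(np.hypot(P[...,0]-.563,P[...,1]-.04)<.05)
E
```

```text
t 12.7 p [0.5405 0.0478 0.0881] rpy [-1.568  0.     1.436] F [-0.8 -1.  -3.5] w 0.0155 q [ 0.02  0.44  1.68  0.    1.03 -1.42]
[-0.1, 4.41, -0.09] 0.001
```

View pics/c7.png

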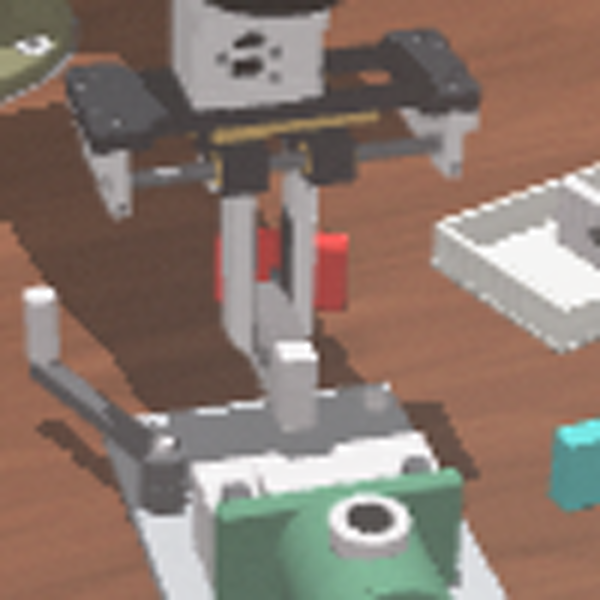

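The spacer (front end at crop 293,385) is level and lined up with the mouth, and the keeper is clear at left. I'll lower it to the plate and start pushing in.

jog_arm:
  targets:
    - [0.8, [-0.1, 2, -0.1], 0]
    - [0.8, [-0.1, 4, -0.1], 0]
    - [0.8, [-0.1, 4.5, -0.1], 0]
    - [0.8, [-0.1, 4.5, -0.1], 0]

```text
time_s: 13.15
ee_pos: [0.542, 0.046, 0.0442]
eef_rot: [-1.571, -0.0, 1.435]
force: [0.7, -0.1, -3.7]
grip_width: 0.0156
```

jog_arm:
  targets:
    - [0.8, [0, 0, -0.7], 0]
    - [0.8, [0, 0, -1.4], 0]
    - [0.8, [0, 0, -2.1], 0]
    - [0.8, [0, 0, -2.1], 0]

```text
time_s: 13.55
ee_pos: [0.5638, 0.043, 0.044]
eef_rot: [-1.572, -0.001, 1.435]
force: [1.9, 4.2, -2.8]
grip_width: 0.016
```

```bash
python3 - <<'E'
from h import *
jog((*st(-25,0),.0424,1.435))
E
```

```text
t 13.55 p [0.5638 0.043  0.044 ] rpy [-1.572e+00 -1.000e-03  1.435e+00] F [ 1.9  4.2 -2.8] w 0.016 q [ 0.01  0.54  1.63  0.    0.96 -1.42]
[0.05, 0.16, -3.21] 0.0
```

jog_arm:
  targets:
    - [0.8, [0.1, 0.1, 0], 0]
    - [0.8, [0.1, 0.1, -0.7], 0]
    - [0.8, [0.1, 0.1, -1.4], 0]
    - [0.8, [0.1, 0.1, -2.0], 0]
    - [0.8, [0.1, 0.1, -2.0], 0]

```text
time_s: 14.05
ee_pos: [0.5832, 0.0409, 0.0424]
eef_rot: [-1.571, 0.0, 1.435]
force: [1.2, -0.4, -1.5]
grip_width: 0.0156
```

```bash
python3 - <<'E'
from h import *
jog((*st(-25,0),.0424,1.435))
print(ctrl.get_obs()['moment'])
E
```

```text
t 14.05 p [0.5832 0.0409 0.0424] rpy [-1.571  0.     1.435] F [ 1.2 -0.4 -1.5] w 0.0156 q [ 0.01  0.58  1.57 -0.    0.98 -1.43]
[0.0, 0.0, -1.26] -0.0
[-0.03390046 -0.48735343 -0.00425756]
```

jog_arm:
  targets:
    - [0.8, [0, 0.05, -0.5], 0]
    - [0.8, [0, 0.05, -1.0], 0]
    - [0.8, [0, 0.05, -1.2], 0]
    - [0.8, [0, 0.05, -1.3], 0]
    - [0.8, [0, 0.05, -1.4], 0]
    - [0.8, [0, 0.05, -1.4], 0]

```text
time_s: 14.65
ee_pos: [0.5965, 0.0392, 0.0424]
eef_rot: [-1.571, -0.0, 1.435]
force: [-3.9, 0.6, 4.2]
grip_width: 0.0157
```

jog_arm:
  targets:
    - [0.8, [0, 0, -0.1], 0]
    - [0.8, [0, 0, -0.2], 0]
    - [0.8, [0, 0, -0.3], 0]
    - [0.8, [0, 0, -0.3], 0]

```text
time_s: 15.05
ee_pos: [0.5984, 0.039, 0.0424]
eef_rot: [-1.568, 0.0, 1.435]
force: [-14.1, 1.4, 11.9]
grip_width: 0.0157
```

jog_arm:
  targets:
    - [0.8, [0, 0, -0.2], 0]
    - [0.8, [0, 0, -0.4], 0]
    - [0.8, [0, 0, -0.4], 0]

```text
time_s: 15.35
ee_pos: [0.6004, 0.0387, 0.042]
eef_rot: [-1.563, 0.001, 1.435]
force: [-28.7, 2.5, 20.8]
grip_width: 0.0158
```

```bash
python3 - <<'E'
from h import *
jog((*st(-25,0),.0424,1.435))
s=snap('scene'); 
save(cv2.resize(s['img'][150:220,310:390],None,fx=7,fy=7,interpolation=cv2.INTER_CUBIC),'pics/c8.png')
E
```

```text
t 15.35 p [0.6004 0.0387 0.042 ] rpy [-1.563e+00  1.000e-03  1.435e+00] F [-28.7   2.5  20.8] w 0.0158 q [ 0.    0.62  1.52  0.    1.02 -1.43]
[-0.02, -0.04, 0.47] 0.0
```

View pics/c8.png

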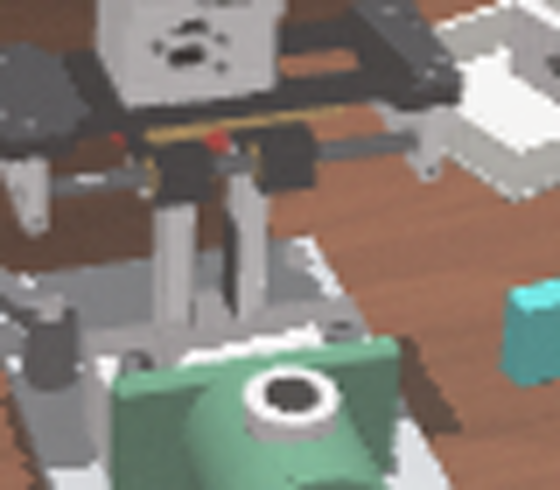

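The fingers grip the spacer tail just in front of the cheeks (crop ~205,300). The force rises steadily against a stop. I'll ease off, release, retreat and then measure the tail.

jog_arm:
  targets:
    - [0.8, [0, 0, 0.3], 0]
    - [0.8, [0, 0, 0.3], 0]
    - [3.2, [0, 0, 0.3], 0]
    - [3.2, [0, 0, 0.3], 0]
    - [3.2, [0, -4, 0.5], 0]
    - [3.2, [0, -9, 0.5], 0]
    - [3.2, [0, -12, 3], 0]
    - [3.2, [0, -12, 8], 0]
    - [3.2, [0, -12, 12], 0]
    - [3.2, [0, -12, 15], 0]

```text
time_s: 16.4
ee_pos: [0.4528, 0.0587, 0.1621]
eef_rot: [-1.571, -0.0, 1.435]
force: [-0.1, -0.6, 0.3]
grip_width: 0.0317
```

jog_arm:
  targets:
    - [3.2, [-5, 0, 0], 0]
    - [3.2, [-10, 0, 0], 0]
    - [3.2, [-15, 0, 0], 0]
    - [3.2, [-15, 0, 0], 0]

```text
time_s: 16.8
ee_pos: [0.4338, -0.0945, 0.1622]
eef_rot: [-1.572, 0.001, 1.43]
force: [-1.3, 1.5, 0.2]
grip_width: 0.0317
```

```bash
python3 - <<'E'
from h import *
jog((*st(-25,0),.0424,1.435))
d=snap('top'); s=snap('scene')
f=lambda im:cv2.resize(im,None,fx=8,fy=8,interpolation=cv2.INTER_CUBIC)
save(np.hstack([f(d['img'][160:225,290:340]),f(s['img'][155:220,315:365])]),'pics/c9.png')
E
```

```text
t 16.8 p [ 0.4338 -0.0945  0.1622] rpy [-1.572e+00  1.000e-03  1.430e+00] F [-1.3  1.5  0.2] w 0.0317 q [-0.3   0.13  1.88 -0.    1.13 -1.73]
[15.52, 11.98, -14.15] -0.005
```

View pics/c9.png

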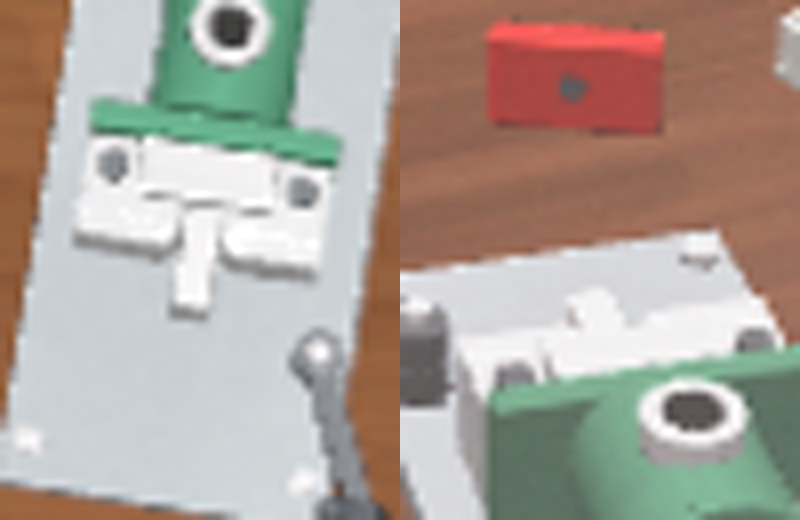

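The spacer sits square in the gap. Its tail edge is at top crop (190,303), against cheek fronts at (75,233) and (318,266).

```bash
python3 - <<'E'
from h import *
d=load('top')
R=lambda u,v,h:ray(d,290+(u+.5)/8-.5,160+(v+.5)/8-.5,h)[:2]
for nm,p in dict(tail=R(190,303,.052),tailL=R(172,302,.052),tailR=R(209,305,.052),chL=R(75,233,.057),chR=R(318,266,.057),flL=R(92,100,.087),flR=R(340,135,.087)).items():
    q=(p-S); print(nm,(q@e*1000).round(1),(q@n*1000).round(1))
P=cloud(d);z=P[...,2]; m=(z>.045)&(z<.06)
q=(P[...,:2]-S)*1000; X=q@e;Y=q@n; m&=(X<-12)&(X>-50)&(abs(Y)<14); print('depth tail',m.sum(),X[m].min(),Y[m].mean())
th=np.linspace(2.0,0,14)
print(knob(2.0),knob(0)); jog((*knob(2.0),.162,1.864),(*knob(2.0),.08,1.864))
E
```

```text
tail -31.8 0.0
tailL -32.5 7.9
tailR -31.3 -8.4
chL -9.6 54.7
chR -7.6 -53.2
flL 44.3 54.9
flR 45.7 -53.9
depth tail 28 -34.70482713308062 0.4775510611336653
[ 0.47204836 -0.04644689] [0.58133876 0.0815318 ]
t 16.9 p [ 0.4344 -0.0909  0.162 ] rpy [-1.571 -0.     1.432] F [ 0.1  0.2 -0.2] w 0.0319 q [-0.29  0.13  1.88  0.    1.13 -1.72]
[4.92, 0.0, -3.12] -0.432
[4.92, 8.2, -3.12] -0.432
```

The tail protrudes about 23 to 25 mm from the cheeks (home = 25 mm), is centred in y and square, so the spacer is home. Now I'll shut the keeper.

jog_arm:
  targets:
    - [4.0, [2.5, 0, -1.5], -0.15]
    - [4.0, [4.9, 0, -3.1], -0.3]
    - [4.0, [4.9, 0, -3.1], -0.43]
    - [4.0, [4.9, 0, -3.1], -0.43]
    - [4.0, [4.9, 4.2, -3.1], -0.43]
    - [4.0, [4.9, 8.2, -3.1], -0.43]
    - [2.6, [4.9, 8.2, -3.1], -0.43]
    - [2.6, [4.9, 8.2, -3.1], -0.43]

```text
time_s: 17.7
ee_pos: [0.4718, -0.0454, 0.0808]
eef_rot: [-1.57, -0.0, 1.863]
force: [0.7, -1.0, 0.4]
grip_width: 0.028
```

```bash
python3 - <<'E'
from h import *
jog(*[(*knob(t),.08,t-.136) for t in np.arange(1.9,.95,-.1)])
E
```

```text
t 17.7 p [ 0.4718 -0.0454  0.0808] rpy [-1.57  -0.     1.863] F [ 0.7 -1.   0.4] w 0.028 q [-0.17  0.31  1.87  0.    0.95 -2.04]
[0.89, 0.08, -0.04] 0.099
[1.88, 0.08, -0.19] 0.199
[2.85, 0.08, -0.43] 0.299
[3.79, 0.08, -0.78] 0.399
[4.69, 0.08, -1.21] 0.499
[5.54, 0.08, -1.73] 0.599
[6.34, 0.08, -2.34] 0.699
[7.07, 0.08, -3.02] 0.799
[7.73, 0.08, -3.77] 0.899
[8.31, 0.08, -4.58] 0.999
```

jog_arm:
  targets:
    - [2.6, [0.9, 0, -0.05], 0.1]
    - [2.6, [1.9, 0, -0.2], 0.2]
    - [2.6, [2.85, 0, -0.4], 0.3]
    - [2.6, [3.8, 0, -0.8], 0.4]
    - [2.6, [4.7, 0, -1.2], 0.5]
    - [2.6, [5.55, 0, -1.75], 0.6]
    - [2.6, [6.35, 0, -2.35], 0.7]
    - [2.6, [7.1, 0, -3.0], 0.8]
    - [2.6, [7.75, 0, -3.8], 0.9]
    - [2.6, [8.3, 0, -4.6], 1.0]

```text
time_s: 18.7
ee_pos: [0.4928, 0.0477, 0.0826]
eef_rot: [-1.573, -0.002, 0.86]
force: [-0.8, -1.0, 0.4]
grip_width: 0.0259
```

```bash
python3 - <<'E'
from h import *
jog(*[(*knob(t),.08,t-.136) for t in np.arange(.9,-.05,-.1)])
E
```

```text
t 18.7 p [0.4928 0.0477 0.0826] rpy [-1.573 -0.002  0.86 ] F [-0.8 -1.   0.4] w 0.0259 q [ 0.02  0.35  1.82 -0.    0.97 -0.84]
[0.91, 0.26, 0.02] 0.096
[1.9, 0.26, -0.13] 0.196
[2.87, 0.26, -0.37] 0.296
[3.81, 0.26, -0.71] 0.396
[4.71, 0.26, -1.14] 0.496
[5.57, 0.26, -1.66] 0.596
[6.36, 0.26, -2.26] 0.696
[7.1, 0.26, -2.94] 0.796
[7.76, 0.26, -3.69] 0.896
[8.35, 0.26, -4.5] 0.996
```

jog_arm:
  targets:
    - [2.6, [0.9, 0.1, 0], 0.1]
    - [2.6, [1.9, 0.1, -0.1], 0.2]
    - [2.6, [2.85, 0.1, -0.35], 0.3]
    - [2.6, [3.8, 0.1, -0.7], 0.4]
    - [2.6, [4.7, 0.1, -1.15], 0.5]
    - [2.6, [5.55, 0.1, -1.65], 0.6]
    - [2.6, [6.35, 0.1, -2.25], 0.7]
    - [2.6, [7.1, 0.1, -2.95], 0.8]
    - [2.6, [7.75, 0.1, -3.7], 0.9]
    - [2.6, [8.35, 0.1, -4.5], 1.0]

```text
time_s: 19.7
ee_pos: [0.5813, 0.0819, 0.0819]
eef_rot: [-1.57, -0.003, -0.14]
force: [-0.9, -0.4, -0.3]
grip_width: 0.026
```

jog_arm:
  targets:
    - [2.6, [0.3, 0, 0], 0]
    - [2.6, [0.5, 0, 0], 0]
    - [2.6, [0.7, 0, 0], 0]
    - [2.6, [0.8, 0, 0], 0]
    - [2.6, [0.8, 0, 0], 0]

```text
time_s: 20.2
ee_pos: [0.5879, 0.0804, 0.0792]
eef_rot: [-1.571, -0.0, -0.134]
force: [-0.7, 0.9, 0.7]
grip_width: 0.0264
```

jog_arm:
  targets:
    - [2.6, [0.1, 0, 0], 0]
    - [2.6, [0.2, 0, 0], 0]
    - [2.6, [0.3, 0, 0], 0]
    - [2.6, [0.3, 0, 0], 0]

```text
time_s: 20.6
ee_pos: [0.5886, 0.0803, 0.0788]
eef_rot: [-1.572, 0.007, -0.134]
force: [-20.9, 1.8, 13.7]
grip_width: 0.0266
```

The force jumped to 21 N against the keeper's stop, so it is shut. I'll ease off, open, retreat and check.

jog_arm:
  targets:
    - [2.6, [-0.5, 0, 0], 0]
    - [3.6, [-0.8, 0, 0], 0]
    - [3.6, [-0.8, 0, 0], 0]
    - [3.6, [-0.8, -4, 0], 0]
    - [3.6, [-0.8, -9, 0], 0]
    - [3.6, [-0.8, -12, 0], 0]
    - [3.6, [-5, -12, -4], 0]
    - [3.6, [-9, -12, -8], 0]
    - [3.6, [-12, -12, -12], 0]
    - [3.6, [-14, -12, -16], 0]

```text
time_s: 21.6
ee_pos: [0.4344, -0.0533, 0.1991]
eef_rot: [-1.571, -0.001, -0.134]
force: [0.5, -0.8, 0.5]
grip_width: 0.0356
```

jog_arm:
  targets:
    - [3.6, [0, 0, -4], 0]
    - [3.6, [0, 0, -8], 0]
    - [3.6, [0, 0, -12], 0]
    - [3.6, [0, 0, -12], 0]
    - [3.6, [0, 0, -12], 0]

```text
time_s: 22.1
ee_pos: [0.4199, -0.172, 0.1989]
eef_rot: [-1.571, -0.0, -0.137]
force: [-0.3, 0.1, -0.8]
grip_width: 0.0359
```

```bash
python3 - <<'E'
from h import *
jog((*st(-25,0),.0424,1.435))
d=snap('top'); s=snap('scene')
f=lambda im,k:cv2.resize(im,None,fx=k,fy=k,interpolation=cv2.INTER_CUBIC)
save(np.hstack([f(d['img'][160:230,270:340],5),f(s['img'][140:210,330:420],5)]),'pics/c10.png')
for nm,q in(('top',d),('scene',s)):
    P=cloud(q); z=P[...,2]; m=(z>.068)&(z<.086)&(np.hypot(P[...,0]-.575,P[...,1]-.081)<.03); c=np.median(P[m],0); v=c[:2]-piv
    print(nm,'knob',c.round(4),m.sum(),'keeper',np.arctan2(v[1],v[0])-YS-np.pi/2)
    X=((P[...,:2]-S)@e)*1000;Y=((P[...,:2]-S)@n)*1000; m=(z>.045)&(z<.06)&(X<-14)&(X>-40)&(abs(Y)<14); print('tail',m.sum(),X[m].min().round(1),Y[m].mean().round(1),np.median(z[m]).round(4))
E
```

```text
t 22.1 p [ 0.4199 -0.172   0.1989] rpy [-1.571 -0.    -0.137] F [-0.3  0.1 -0.8] w 0.0359 q [-0.47  0.11  1.81  0.    1.22 -0.33]
[14.54, 15.65, 23.32] -1.572
top knob [0.582  0.0825 0.0785] 16 keeper -0.004766438448402521
tail 23 -34.0 -0.1 0.0506
scene knob [0.5861 0.0795 0.0777] 29 keeper -0.0505855006903686
tail 25 -31.9 -1.4 0.0524
```

View pics/c10.png

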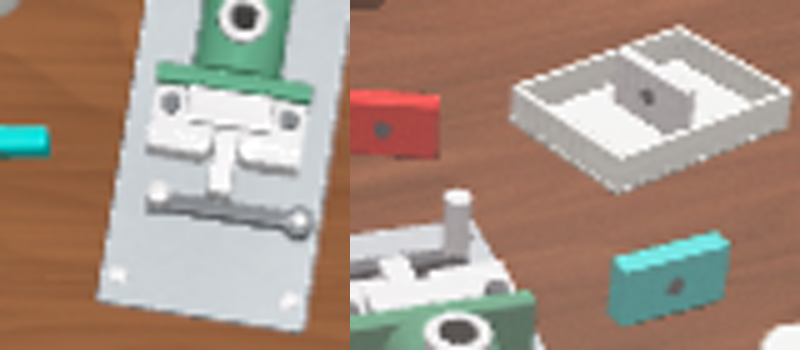

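The keeper lies parallel to the cheeks and shut (left crop 157,195 to 298,222). The new spacer is home behind it, and the worn spacer stands in the tray (right crop 650,95). I'll hand in.

```bash
python3 -c "
from station import ctrl
print(ctrl.hand_in())"
```

```text
the job is handed in; nothing more can be done
None
```

The spacer is changed and the job is handed in. The arm was clear of everything after 22 s of the 72 s allowed.

- **Keeper:** I swung it open to about 2.0 rad before the change. At the end I pushed it against its stop, where the force rose to 21 N. The final check reads about 0 rad from the top camera and -0.05 rad from the scene camera.
- **Worn spacer:** it stands in the middle of the tray, let go.
- **New spacer:** the gripper measured it at 16 mm, which confirms the choice. I pushed it in until the force reached about 29 N. Its tail end measures 32 to 34 mm in front of the seat, where 35 mm means home. It is centred to within about 1.5 mm and its top is at plate height. The difference from 35 mm is within camera error, since it cannot go past the back stop.
- **Other things on the bench:** I moved only the keeper and the two spacers. I did not measure the thick spacer or the loose parts again at the end, but the arm never worked next to them.

The two cameras disagreed by a few millimetres on the knob and the spacer tail. Both sets of readings are within the limits.

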